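Turn the paint box over on to the painting board

TASK

The watercolour box lies lid down on the table in front of the painting board. Without gripping it or picking it up, push it with the fingertips until its far long side is flat against the board's near edge, push its near side up so that it stands up against that edge and rolls over on to the board, pans up, and then push it on until it lies wholly on the bare wood between the board's edge and the taped sheet. Leave everything else as it is.

Things in the scene. Friction and masses are not known exactly. Their poses are not given: they have to be found in the camera images.
- paintbox: closed watercolour box, 95 x 205 x 16 mm, 0.15 kg, lid down at first. Origin: centre of the lid's outer face (underside at first); x across it (95 mm), towards the board; y along it (205 mm), to the left; z from lid to tray: up at first, down once turned over. The black tray (95 x 205) spans z = 8 to 16 mm; the clear lid (87 x 197), z = 0 to 8 mm, is set back 4 mm all round
- corner_far_left (a point): middle of the rim's depth at the paint box's far left corner, as the box lies at the start and seen from the robot; in the box's own frame at (47.5, 102.5, 12) mm
- corner_far_right (a point): middle of the rim's depth at the paint box's far right corner, as the box lies at the start and seen from the robot; in the box's own frame at (47.5, -102.5, 12) mm
- corner_near_left (a point): middle of the rim's depth at the paint box's near left corner, as the box lies at the start and seen from the robot; in the box's own frame at (-47.5, 102.5, 12) mm
- corner_near_right (a point): middle of the rim's depth at the paint box's near right corner, as the box lies at the start and seen from the robot; in the box's own frame at (-47.5, -102.5, 12) mm
- board: plywood painting board, 360 x 480 x 18 mm, flat on the table beyond the paint box; it does not slide. Origin: centre of its underside; x across it (360 mm), away from the robot; y along it, z up. Its near edge, an upright face 18 mm high, is at x = -180 mm. The taped white sheet's border begins at x = -44 mm: 136 mm of bare wood between. Clips at the far edge. Friction everywhere about 0.6
- eraser: white eraser in a card sleeve, 23 x 58 x 13 mm, lying at the left end of the bare strip of the board; origin: about the middle of its underside; not to be moved
- glue: white glue stick, 26 mm thick, 88 mm tall, standing on the table left of the paint box; origin: centre of its foot; not to be moved
- sharpener: metal pencil sharpener, 25 x 16 x 12 mm, on the table right of the paint box; origin: centre of its underside; not to be moved
- tape: roll of masking tape lying flat on the table to the right, 84 mm across, 24 mm high; origin: centre of its underside; not to be moved
- waterpot: clear plastic water pot, 80 mm across, 85 mm tall, on the table well to the left; origin: centre of its underside; not to be moved
- pencils: flat pack of five pencils, 190 x 42 x 8 mm, on the table to the left; origin: centre of its underside; not to be moved
- pens: four capped pens side by side, 150 x 40 x 9 mm, on the table to the right; origin: centre of its underside; not to be moved
Mind the look-alikes: they are no part of the job. Of the things that look like the paintbox, take the one that is nearest to the robot's base at the start.

How it is judged:
On the way:
1. the paint box is tipped up on its far long side, against the board's near edge (angle between paintbox's own z axis and vertical between 0.9 and 1.9 rad and x of corner_far_left in the frame of board between -0.225 and -0.17 m and height (world z) of each of corner_far_left, corner_far_right below 0.03 m and x of corner_far_right in the frame of board between -0.225 and -0.17 m), for 0.1 s.
At the end, for the whole second after the job is handed in: The paint box rests turned over (clear lid and pans up, within about 8 degrees of level) on top of the board, with all four corners of its rim on the bare wood: not more than 3 mm past the board's near edge and not more than 8 mm over the tape at the sheet's border. It is at rest (angle between paintbox's own z axis and vertical above 3 rad and linear speed of paintbox below 0.01 m/s and z of paintbox in the frame of board between 0.03 and 0.038 m and x of corner_far_left in the frame of board between -0.183 and -0.036 m and y of corner_far_left in the frame of board between -0.242 and 0.242 m and x of corner_far_right in the frame of board between -0.183 and -0.036 m and y of corner_far_right in the frame of board between -0.242 and 0.242 m and x of corner_near_left in the frame of board between -0.183 and -0.036 m and y of corner_near_left in the frame of board between -0.242 and 0.242 m and x of corner_near_right in the frame of board between -0.183 and -0.036 m and y of corner_near_right in the frame of board between -0.242 and 0.242 m); the robot touches nothing.
It fails at once if the paint box is lifted clear of the table and the board (height (world z) of each of corner_far_left, corner_far_right, corner_near_left, corner_near_right above 0.042 m).
It fails at once if the eraser on the board or the roll of tape is moved (distance of any of eraser, tape from where it was at the start of the episode above 0.015 m).
It fails at once if the glue stick, sharpener, water pot, pencils or pens are moved or knocked over (distance of any of glue, sharpener, waterpot, pencils, pens from where it was at the start of the episode above 0.015 m or angle between any of glue, waterpot's own z axis and vertical above 0.35 rad).
It also fails if it takes over 56 s, if anything falls off the work surface, if the arm or the gripper's body presses on something with over 40 N, if the wrist force passes 120 N, or if a joint passes its speed limit or range.

ROBOT

A 6-joint arm with a two-finger parallel gripper is mounted at the origin on the work surface. World frame = base frame: x ahead of the robot, y to its left, z up, the work surface at z = 0. Lengths are in m, angles in rad, forces in N, time in s.
With the tool pointing down it reaches from about 0.325 to 0.9 m from the base axis. Payload 6.1 kg.
Tool frame: the origin (TCP) lies on the centre line of the jaws, within the pads' length; the fingertips stand 17 mm ahead of it and the grasp point (between the pads) lies 2 mm behind it (bot.tip_extent is the distance from the TCP to the fingertips, in m); z points along the fingers, y is the line along which they close (so a half turn about z gives the same grasp; the last joint's range is limited). The gripper opens to 85 mm and grips with 20 to 120 N. Pads are 22 mm wide; open, the fingers measure 114 mm over their backs; the gripper's body (76 mm by 85 mm) begins 54 mm behind the grasp point. The pads swing forward as they close: fully open they stand 13 mm farther back than shut.
Start: joints at [-1.458, 0.22, 1.526, -0, 1.395, -0.126], TCP at [0.148, -0.607, 0.248] pointing down, gripper open.
Joint ranges: [-2.98, 2.98], [-0.91, 2.08], [0.09, 2.57], [-1.24, 4.39], [0.2, 2.65], [-2.68, 2.68]. Speed limits (rad/s): [2.57, 2.57, 3.01, 3.14, 3.14, 3.14].

INTERFACE

Orientations are given as a unit quaternion [w, x, y, z].
In Python, from bench import bot gives the robot as it stands. The module is installed in compiled form; this text tells all that it offers.
- The arm moves only by the tool servo_tool, never from a script. Its argument "increments" is a list of rows, each an object of numbers: "x", "y", "z": the shift along the tool's x, y, z each as a share of 0.025 m, from -1 to 1; "wx", "wy", "wz": the turn, a rotation vector about the tool's x, y, z each as a share of pi/2 rad, from -1 to 1. A call has 1 to 10 rows; each row shifts and turns the commanded pose from where the row before left it, along the tool's axes as they then stand; what a row does not reach is not made up. A row lasts 1/10 s, in which the tool goes at most 50 mm and 8.59 degrees, less where a joint would pass 70% of its speed; a pose out of reach is approached as far as the arm can. A call with a number of a shift or a turn outside -1 to 1 is refused whole. A call with a gripper value outside its range is refused whole. "claw" is the opening, from 0 (shut) to 1 (fully open), set as the call begins (left out, the last holds). The fingers move at their own pace and stop on an object; "squeeze" is the grip in N (left out, the last holds). Time passes only in rows, so rows that do not move let the fingers close. It gives the time, the measured TCP pose, the force, the opening and the grip force at its end, in the units of the state.
- bot.read_state(): the state, without advancing time (a new reading comes with each control period).
- bot.read_camera(name): name is "side" or "top" or "wrist"; returns a dict with "pixels" (384x512x3 uint8, blue, green, red), "z_map" (384x512 float32, m along the optical axis (not along the pixel's ray), 0 where there is no reading), "vertical_fov" (degrees; the focal length in pixels is half the picture's height over the tangent of half this angle, whatever the lens; pixels are square), "cx", "cy" (the principal point, pixels), "T" (4x4, takes a point from camera to world coordinates). Camera axes: x right, y up, looking along -z (the intrinsics and any distortion apply to the point x, -y, -z); pixel columns grow to the right and rows downward; lengths in m; the calibration is good to about 2 mm. A picture is of the moment at which its call begins.
- bot.job_done(): hands the job in; it is judged then, once.
Trained networks look in a picture, given as the dict that the camera call returned (one of the last four; its "shot" number tells which), for a name from the list of things; names that differ only in an ending like _2 or _b are one class to them, and where a whole thing is asked for, a point or a joint stands for the part that bears it (a point fixed in the world has none). Each returns a list of dicts, best first, with "conf" (0 to 1); they miss things now and then, are a little off and sometimes report something else, mostly with a low value. They report only what shows in the picture. A call takes as long as a camera call. They do not tell look-alikes from the thing itself.
- bot.find_in(picture, query): "position" ([row, column] in pixels, amid what is visible of it).
- bot.outline_of(picture, query): "pixels" (384x512 bool, what is visible of it) and "position" ([row, column] in pixels, amid what is visible of it).
- bot.pinpoint(picture, query): "position" ([row, column] in pixels: a listed point, or the origin of a listed thing).
The state is a dict: "time_s": time; "qpos": joint angles; "qvel": joint speeds; "tau": joint torques, N m; "tool_pos": TCP position; "tcp_rot": TCP orientation; "contact_force": force on the tool from outside, world axes, zero at the start; "wrist_torque": the same for the moment, N m; "width": opening from 0.0 (shut) to 1.0 (fully open); "grasp_force": force on a finger pad.
Only numpy, scipy, OpenCV 4.12 (cv2) and the standard library are available. Lean on these libraries where they do the work, as an engineer would, in place of code of your own. Each camera call takes 0.05 s, during which the arm holds its last target. There are 200 camera calls.

## Working session

There is one attempt and no reset: what is moved stays moved. The work goes in short steps, Python scripts to look and compute and a tool call to move; the robot and the scene stay as the last step left them, time stands still between calls to the robot, and variables do not carry over. Pictures are saved under pics/ and viewed, at most 10 in all, crops included, and the job is handed in when it is done.

Besides the shell and the picture viewer there is one more tool, called after "Call:" as name(argument=value, ...) on one line, values as JSON. servo_tool: Moves the arm, as the interface text tells. Shift numbers are shares of 0.025 m and turn numbers shares of pi/2 rad, none past 1 either way. Its arguments: {"type":"object","properties":{"increments":{"type":"array"},"claw":{"type":"number"},"squeeze":{"type":"number"}},"required":["increments"]}

```bash
mkdir -p pics
cat > h.py <<'E'
import numpy as np, cv2
from bench import bot
def ray(p,rc):
    f=192/np.tan(np.radians(p["vertical_fov"])/2)
    return np.array([(rc[1]-p["cx"])/f,-(rc[0]-p["cy"])/f,-1.0])
def at_z(p,rc,z):
    T=np.array(p["T"]);d=T[:3,:3]@ray(p,rc);o=T[:3,3]
    return o+d*(z-o[2])/d[2]
def by_depth(p,rc):
    r,c=int(round(rc[0])),int(round(rc[1]));w=p["z_map"][max(r-1,0):r+2,max(c-1,0):c+2];w=w[w>0]
    if len(w)==0:return None
    T=np.array(p["T"]);return T[:3,:3]@(ray(p,rc)*np.median(w))+T[:3,3]
def proj(p,X):
    T=np.array(p["T"]);q=T[:3,:3].T@(np.array(X)-T[:3,3]);f=192/np.tan(np.radians(p["vertical_fov"])/2)
    return p["cy"]-f*q[1]/-q[2],p["cx"]+f*q[0]/-q[2]
E
python3 - <<'E'
from h import *
np.set_printoptions(precision=4,suppress=True)
s=bot.read_state();print({k:np.round(v,3) for k,v in s.items()},bot.tip_extent)
ims=[]
for n in("top","side"):
    p=bot.read_camera(n);ims.append(p["pixels"]);print(n,[k for k in p],p["vertical_fov"],np.array(p["T"]))
    for q in("paintbox","board","eraser","glue","sharpener","tape"):
        for d in bot.find_in(p,q)[:3]:print(q,np.round(d["conf"],2),np.round(d["position"]),by_depth(p,d["position"]))
    for q in("corner_far_left","corner_far_right","corner_near_left","corner_near_right"):
        for d in bot.pinpoint(p,q)[:3]:print(q,np.round(d["conf"],2),np.round(d["position"],1),at_z(p,d["position"],.012))
    cv2.imwrite(f"pics/{n}1.png",p["pixels"])
E
```

```text
{'time_s': np.float64(0.0), 'qpos': array([-1.458,  0.221,  1.528, -0.   ,  1.395, -0.126]), 'qvel': array([ 0.   , -0.   , -0.   , -0.002,  0.   ,  0.   ]), 'tau': array([  0.   , -49.69 , -38.939,  -0.   ,   0.011,   0.   ]), 'tool_pos': array([ 0.148, -0.607,  0.247]), 'tcp_rot': array([-0.001,  0.993,  0.119, -0.   ]), 'contact_force': array([-0.042,  0.501,  0.696]), 'wrist_torque': array([0.036, 0.03 , 0.021]), 'grasp_force': np.float64(0.0), 'width': np.float64(0.996)} 0.017
top ['pixels', 'z_map', 'vertical_fov', 'cx', 'cy', 'T', 'shot'] 56.57645107839975 [[ 0.011   0.9875 -0.1572  0.4037]
 [-0.9997  0.0077 -0.0215 -0.0161]
 [-0.02    0.1574  0.9873  1.2607]
 [ 0.      0.      0.      1.    ]]
paintbox 0.94 [218. 275.] [ 0.529  -0.0434  0.014 ]
paintbox 0.61 [208. 410.] [ 0.5694 -0.5202  0.0004]
board 0.62 [142. 281.] [ 0.8029 -0.0631  0.0177]
eraser 0.45 [216. 273.] [ 0.5348 -0.0353  0.0152]
glue 0.48 [199. 202.] [0.5813 0.202  0.0858]
tape 0.76 [202. 412.] [ 0.5908 -0.5226  0.0081]
corner_far_left 0.89 [204.6 244.3] [0.5747 0.0659 0.012 ]
corner_far_left 0.7 [123.4 175.5] [
[... 746 characters left out ...]
1 0.1514 0.0305]
glue 0.56 [224. 225.] [0.5756 0.2125 0.0455]
sharpener 0.59 [208. 278.] [ 0.5124 -0.0118  0.0211]
tape 0.55 [159. 323.] [ 0.5938 -0.5118 -0.0022]
corner_far_left 0.71 [210.8 251.7] [0.5842 0.0517 0.012 ]
corner_far_left 0.69 [220.2 134.9] [0.8723 0.345  0.012 ]
corner_far_right 0.83 [186.9 276.6] [ 0.6089 -0.1485  0.012 ]
corner_far_right 0.62 [231. 187.] [0.6833 0.2821 0.012 ]
corner_near_left 0.83 [221.8 275.4] [0.4767 0.058  0.012 ]
corner_near_left 0.74 [237.2 118.4] [0.8376 0.4416 0.012 ]
corner_near_left 0.58 [200.7 278.1] [ 0.5463 -0.0645  0.012 ]
corner_near_right 0.65 [197.6 301.5] [ 0.4873 -0.1376  0.012 ]
corner_near_right 0.59 [249.2 171.1] [0.6548 0.3822 0.012 ]
```

View pics/top1.png

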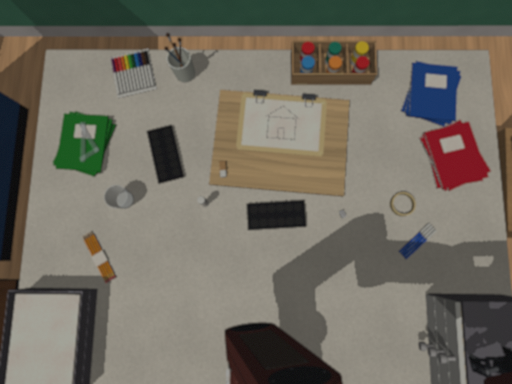

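View pics/side1.png

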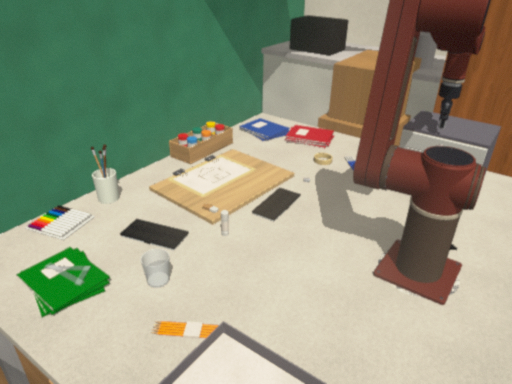

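The top view shows two candidates: a black box at (214,276), in front of the board, and another at (153,165), left of the board. I choose the first because it is nearer the base. Next I check it in a crop and fit its outline and the board's edge.

Run:
```python
from h import *
np.set_printoptions(precision=4,suppress=True)
p=bot.read_camera("top");im=p["pixels"]
cv2.imwrite("pics/crop1.png",cv2.resize(im[80:250,195:365],None,fx=3.5,fy=3.5,interpolation=cv2.INTER_CUBIC))
g=im.max(2)
m=np.zeros_like(g);m[190:240,235:320]=(g[190:240,235:320]<75)
c=max(cv2.findContours(m,cv2.RETR_EXTERNAL,cv2.CHAIN_APPROX_NONE)[0],key=cv2.contourArea)
P=np.array([at_z(p,(r,q),.016)[:2] for q,r in c[:,0]],np.float32)
r=cv2.minAreaRect(P*1000);print("box",r,cv2.boxPoints(r))
hsv=cv2.cvtColor(im,cv2.COLOR_BGR2HSV)
b=np.zeros_like(g);w=slice(85,200),slice(205,358)
b[w]=(hsv[w][...,1]>60)
b=cv2.morphologyEx(b,cv2.MORPH_CLOSE,np.ones((5,5)))
c=max(cv2.findContours(b,cv2.RETR_EXTERNAL,cv2.CHAIN_APPROX_NONE)[0],key=cv2.contourArea)
P=np.array([at_z(p,(r_,q),.018)[:2] for q,r_ in c[:,0]],np.float32)
r=cv2.minAreaRect(P*1000);print("board",r,cv2.boxPoints(r))
for n in("eraser","glue","sharpener","tape"):
    for d in bot.pinpoint(p,n)[:2]:print(n,d["conf"],np.round(d["position"]),at_z(p,d["position"],.01 if n!="eraser" else .018))
```

```text
box ((540.21240234375, -46.64379119873047), (91.91854095458984, 202.10606384277344), 3.863809585571289) [[ 487.5482   51.0826]
 [ 501.1671 -150.5641]
 [ 592.8766 -144.3702]
 [ 579.2578   57.2765]]
board ((806.45703125, -59.33746337890625), (479.5053405761719, 360.7189025878906), 85.29610443115234) [[ 607.0439 -283.492 ]
 [ 966.5478 -313.0732]
 [1005.8702  164.8171]
 [ 646.3663  194.3983]]
eraser 0.59 [204. 404.] [ 0.5788 -0.4903  0.018 ]
eraser 0.49 [169. 222.] [0.7004 0.147  0.018 ]
glue 0.65 [202. 207.] [0.5836 0.1979 0.01  ]
glue 0.6 [202. 402.] [ 0.5884 -0.4875  0.01  ]
sharpener 0.38 [215. 345.] [ 0.5404 -0.288   0.01  ]
sharpener 0.34 [226. 305.] [ 0.5002 -0.1474  0.01  ]
tape 0.61 [205. 405.] [ 0.5793 -0.4993  0.01  ]
```

View pics/crop1.png

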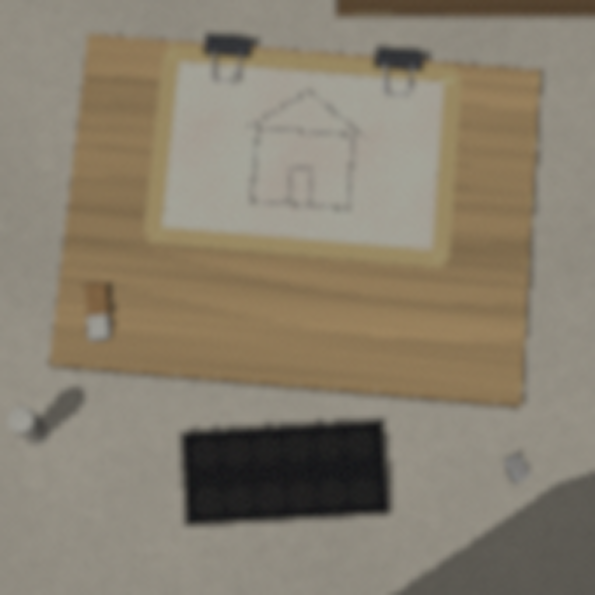

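The crop confirms it: a black tray face with pan ribs, below the board's near edge. The box is 8.6° askew to the edge, with gaps of about 25 mm (right) and 56 mm (left). Moving over now: yaw to match the board, then travel to a point in front of the box.

Call:
servo_tool(increments=[{"wz":0.068},{"wz":0.068},{"wz":0.068},{"x":0.37,"y":-0.98},{"x":0.37,"y":-0.98},{"x":0.37,"y":-0.98},{"x":0.37,"y":-0.98},{"x":0.37,"y":-0.98},{"x":0.37,"y":-0.98},{"x":0.37,"y":-0.98}], claw=1)

```text
schema error: expected keys x, y, z, wx, wy, wz
```

Call:
servo_tool(increments=[{"x":0.37,"y":-0.98},{"x":0.37,"y":-0.98},{"x":0.37,"y":-0.98},{"x":0.37,"y":-0.98},{"x":0.37,"y":-0.98},{"x":0.37,"y":-0.98},{"x":0.37,"y":-0.98},{"x":0.37,"y":-0.98},{"x":0.37,"y":-0.98},{"x":0.37,"y":-0.98}])

```text
schema error: expected keys x, y, z, wx, wy, wz
```

Call:
servo_tool(increments=[{"x":0.37,"y":-0.98},{"x":0.37,"y":-0.98},{"x":0.37,"y":-0.98},{"x":0.37,"y":-0.98},{"x":0.37,"y":-0.98},{"x":0.37,"y":-0.98},{"x":0.37,"y":-0.98},{"wy":0.083},{"wy":0.083},{}])

```text
schema error: expected keys x, y, z, wx, wy, wz
```

All six keys are required in every row.

Call:
servo_tool(increments=[{"x":0,"y":0,"z":0,"wx":0,"wy":0,"wz":0.068},{"x":0,"y":0,"z":0,"wx":0,"wy":0,"wz":0.068},{"x":0,"y":0,"z":0,"wx":0,"wy":0,"wz":0.068},{"x":0.37,"y":-0.98,"z":0,"wx":0,"wy":0,"wz":0},{"x":0.37,"y":-0.98,"z":0,"wx":0,"wy":0,"wz":0},{"x":0.37,"y":-0.98,"z":0,"wx":0,"wy":0,"wz":0},{"x":0.37,"y":-0.98,"z":0,"wx":0,"wy":0,"wz":0},{"x":0.37,"y":-0.98,"z":0,"wx":0,"wy":0,"wz":0},{"x":0.37,"y":-0.98,"z":0,"wx":0,"wy":0,"wz":0},{"x":0.37,"y":-0.98,"z":0,"wx":0,"wy":0,"wz":0}], claw=1)

```text
time_s: 2.35
tool_pos: [0.2267, -0.4406, 0.2484]
tcp_rot: [0.0, 0.999, -0.041, 0.0]
contact_force: [0.3, 0.6, 0.7]
width: 1.0
grasp_force: 0.0
```

Call:
servo_tool(increments=[{"x":0.37,"y":-0.98,"z":0,"wx":0,"wy":0,"wz":0},{"x":0.37,"y":-0.98,"z":0,"wx":0,"wy":0,"wz":0},{"x":0.37,"y":-0.98,"z":0,"wx":0,"wy":0,"wz":0},{"x":0.37,"y":-0.98,"z":0,"wx":0,"wy":0,"wz":0},{"x":0.37,"y":-0.98,"z":0,"wx":0,"wy":0,"wz":0},{"x":0.37,"y":-0.98,"z":0,"wx":0,"wy":0,"wz":0},{"x":0.37,"y":-0.98,"z":0,"wx":0,"wy":0,"wz":0},{"x":0.37,"y":-0.98,"z":0,"wx":0,"wy":0,"wz":0},{"x":0.37,"y":-0.98,"z":0,"wx":0,"wy":0,"wz":0},{"x":0.37,"y":-0.98,"z":0,"wx":0,"wy":0,"wz":0}])

```text
time_s: 3.35
tool_pos: [0.3389, -0.204, 0.2485]
tcp_rot: [0.0, 0.999, -0.041, 0.0]
contact_force: [1.0, -0.3, -0.3]
width: 0.995
grasp_force: 0.0
```

Call:
servo_tool(increments=[{"x":0.37,"y":-0.98,"z":0,"wx":0,"wy":0,"wz":0},{"x":0.37,"y":-0.98,"z":0,"wx":0,"wy":0,"wz":0},{"x":0.37,"y":-0.98,"z":0,"wx":0,"wy":0,"wz":0},{"x":0.37,"y":-0.98,"z":0,"wx":0,"wy":0,"wz":0},{"x":0.37,"y":-0.98,"z":0,"wx":0,"wy":0,"wz":0},{"x":0.37,"y":-0.98,"z":0,"wx":0,"wy":0,"wz":0},{"x":0.37,"y":-0.98,"z":0,"wx":0,"wy":0,"wz":0},{"x":0,"y":0,"z":0,"wx":0,"wy":0.083,"wz":0},{"x":0,"y":0,"z":0,"wx":0,"wy":0.083,"wz":0},{"x":0,"y":0,"z":0,"wx":0,"wy":0,"wz":0}])

```text
time_s: 4.35
tool_pos: [0.4148, -0.0384, 0.2468]
tcp_rot: [0.005, 0.991, -0.04, 0.13]
contact_force: [-0.6, -0.0, -0.2]
width: 0.998
grasp_force: 0.0
```

Call:
servo_tool(increments=[{"x":-0.25,"y":0,"z":0.93,"wx":0,"wy":0,"wz":0},{"x":-0.25,"y":0,"z":0.93,"wx":0,"wy":0,"wz":0},{"x":-0.25,"y":0,"z":0.93,"wx":0,"wy":0,"wz":0},{"x":-0.25,"y":0,"z":0.93,"wx":0,"wy":0,"wz":0},{"x":-0.25,"y":0,"z":0.93,"wx":0,"wy":0,"wz":0},{"x":-0.25,"y":0,"z":0.93,"wx":0,"wy":0,"wz":0},{"x":-0.25,"y":0,"z":0.93,"wx":0,"wy":0,"wz":0},{"x":-0.25,"y":0,"z":0.93,"wx":0,"wy":0,"wz":0},{"x":-0.25,"y":0,"z":0.93,"wx":0,"wy":0,"wz":0},{"x":0,"y":0,"z":0,"wx":0,"wy":0,"wz":0}])

```text
time_s: 5.35
tool_pos: [0.4145, -0.0387, 0.0287]
tcp_rot: [0.004, 0.991, -0.041, 0.126]
contact_force: [-0.9, -0.3, -0.0]
width: 1.002
grasp_force: 0.0
```

Run:
```python
from h import *
np.set_printoptions(precision=4,suppress=True)
p=bot.read_camera("wrist");cv2.imwrite("pics/w1.png",p["pixels"]);print(np.array(p["T"]))
s=bot.read_state();print(s["tool_pos"],s["contact_force"])
```

```text
[[-0.0819  0.9965  0.0136  0.4482]
 [-0.9966 -0.0818 -0.003  -0.0419]
 [-0.0018 -0.0138  0.9999  0.1665]
 [ 0.      0.      0.      1.    ]]
[ 0.4158 -0.0391  0.0305] [0.6092 0.0057 0.1099]
```

View pics/w1.png

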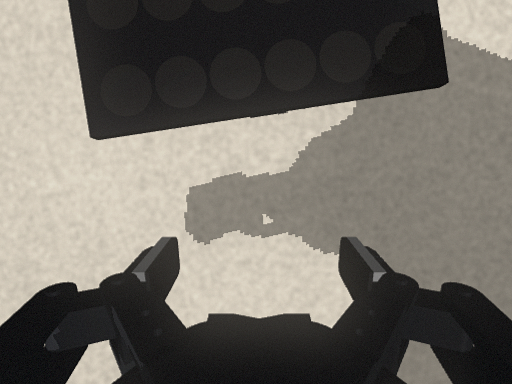

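The wrist view shows the two fingertips at (240,165) and (240,350), with the box's near edge running from (137,95) to (85,445). I'll read the tip heights from depth.

Run:
```python
from h import *
np.set_printoptions(precision=3,suppress=True)
p=bot.read_camera("wrist")
for rc in [(240,170),(240,176),(245,160),(260,170),(275,165),(275,150),(240,345),(260,345),(280,378),(220,230),(135,97),(84,443),(120,97),(100,260)]:print(rc,by_depth(p,rc))
s=bot.read_state();print(s["tool_pos"])
```

```text
(240, 170) [0.43  0.003 0.038]
(240, 176) [0.428 0.003 0.03 ]
(245, 160) [0.428 0.006 0.043]
(260, 170) [0.42  0.003 0.039]
(275, 165) [0.415 0.003 0.048]
(275, 150) [0.42  0.003 0.064]
(240, 345) [ 0.422 -0.082  0.037]
(260, 345) [ 0.413 -0.082  0.037]
(280, 378) [ 0.414 -0.082  0.072]
(220, 230) [ 0.433 -0.022 -0.   ]
(135, 97) [0.49  0.047 0.015]
(84, 443) [ 0.502 -0.152  0.015]
(120, 97) [0.498 0.046 0.016]
(100, 260) [ 0.502 -0.047  0.015]
[ 0.417 -0.039  0.032]
```

Call:
servo_tool(increments=[{"x":-0.04,"y":0,"z":0.16,"wx":0,"wy":0,"wz":0},{"x":-0.04,"y":0,"z":0.16,"wx":0,"wy":0,"wz":0},{"x":0,"y":0,"z":0,"wx":0,"wy":0,"wz":0}])

```text
time_s: 5.75
tool_pos: [0.4171, -0.0394, 0.0237]
tcp_rot: [0.005, 0.991, -0.04, 0.13]
contact_force: [-0.3, 0.0, -0.3]
width: 0.999
grasp_force: 0.0
```

Call:
servo_tool(increments=[{"x":-0.02,"y":0,"z":0.08,"wx":0,"wy":0,"wz":0},{"x":0,"y":0,"z":0,"wx":0,"wy":0,"wz":0}])

```text
time_s: 5.95
tool_pos: [0.4169, -0.0393, 0.0214]
tcp_rot: [0.005, 0.991, -0.04, 0.13]
contact_force: [0.3, 0.0, 0.2]
width: 1.0
grasp_force: 0.0
```

Call:
servo_tool(increments=[{"x":-0.02,"y":0,"z":0.08,"wx":0,"wy":0,"wz":0},{"x":0,"y":0,"z":0,"wx":0,"wy":0,"wz":0}])

```text
time_s: 6.15
tool_pos: [0.4167, -0.0393, 0.0191]
tcp_rot: [0.005, 0.991, -0.04, 0.13]
contact_force: [-0.8, 0.3, 0.0]
width: 1.001
grasp_force: 0.0
```

Call:
servo_tool(increments=[{"x":-0.02,"y":0,"z":0.08,"wx":0,"wy":0,"wz":0},{"x":0,"y":0,"z":0,"wx":0,"wy":0,"wz":0}])

```text
time_s: 6.35
tool_pos: [0.4167, -0.0392, 0.0169]
tcp_rot: [0.005, 0.991, -0.04, 0.13]
contact_force: [1.0, -0.1, -0.2]
width: 1.0
grasp_force: 0.0
```

Call:
servo_tool(increments=[{"x":-0.02,"y":0,"z":0.08,"wx":0,"wy":0,"wz":0},{"x":0,"y":0,"z":0,"wx":0,"wy":0,"wz":0}])

```text
time_s: 6.55
tool_pos: [0.4167, -0.0392, 0.0149]
tcp_rot: [0.005, 0.991, -0.04, 0.13]
contact_force: [-0.2, 0.1, 0.1]
width: 0.999
grasp_force: 0.0
```

Call:
servo_tool(increments=[{"x":-0.02,"y":0,"z":0.08,"wx":0,"wy":0,"wz":0},{"x":0,"y":0,"z":0,"wx":0,"wy":0,"wz":0}])

```text
time_s: 6.75
tool_pos: [0.4167, -0.0392, 0.0128]
tcp_rot: [0.005, 0.991, -0.041, 0.13]
contact_force: [-1.0, 0.0, 0.2]
width: 1.001
grasp_force: 0.0
```

Call:
servo_tool(increments=[{"x":-0.045,"y":0,"z":0.17,"wx":0,"wy":0,"wz":0},{"x":0.77,"y":0,"z":0.206,"wx":0,"wy":0,"wz":0},{"x":0.77,"y":0,"z":0.206,"wx":0,"wy":0,"wz":0},{"x":0.386,"y":0,"z":0.104,"wx":0,"wy":0,"wz":0},{"x":0.2,"y":0,"z":0.053,"wx":0,"wy":0,"wz":0},{"x":0.2,"y":0,"z":0.053,"wx":0,"wy":0,"wz":0},{"x":0.2,"y":0,"z":0.053,"wx":0,"wy":0,"wz":0},{"x":0.2,"y":0,"z":0.053,"wx":0,"wy":0,"wz":0},{"x":0.2,"y":0,"z":0.053,"wx":0,"wy":0,"wz":0},{"x":0.2,"y":0,"z":0.053,"wx":0,"wy":0,"wz":0}])

```text
time_s: 7.75
tool_pos: [0.4978, -0.0459, 0.0087]
tcp_rot: [0.005, 0.991, -0.04, 0.13]
contact_force: [-0.3, 0.6, 1.0]
width: 0.998
grasp_force: 0.2
```

Call:
servo_tool(increments=[{"x":0.2,"y":0,"z":0.053,"wx":0,"wy":0,"wz":0},{"x":0.2,"y":0,"z":0.053,"wx":0,"wy":0,"wz":0},{"x":0.2,"y":0,"z":0.053,"wx":0,"wy":0,"wz":0}])

```text
time_s: 8.05
tool_pos: [0.5134, -0.0472, 0.0087]
tcp_rot: [0.005, 0.991, -0.04, 0.13]
contact_force: [-1.3, 0.3, 0.5]
width: 1.003
grasp_force: 0.4
```

Run:
```python
from h import *
np.set_printoptions(precision=4,suppress=True)
s=bot.read_state();print(s["tool_pos"],s["contact_force"])
p=bot.read_camera("side");cv2.imwrite("pics/s2.png",cv2.resize(p["pixels"][130:270,180:380],None,fx=3.8,fy=3.8,interpolation=cv2.INTER_CUBIC))
p=bot.read_camera("wrist");cv2.imwrite("pics/w2.png",p["pixels"])
```

```text
[ 0.5134 -0.0472  0.0087] [-1.3065  0.325   0.4847]
```

View pics/w2.png

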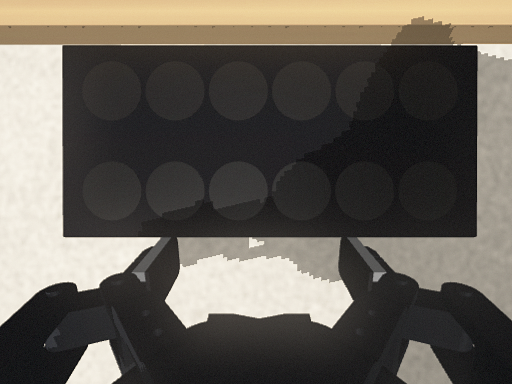

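The box (rows 45–237, cols 63–477) is square to the board edge and all but touching it. Press on gently.

Call:
servo_tool(increments=[{"x":0.08,"y":0,"z":0.021,"wx":0,"wy":0,"wz":0},{"x":0,"y":0,"z":0,"wx":0,"wy":0,"wz":0}])

```text
time_s: 8.35
tool_pos: [0.5152, -0.0474, 0.0087]
tcp_rot: [0.005, 0.991, -0.04, 0.13]
contact_force: [-0.4, 0.2, 0.2]
width: 0.996
grasp_force: 0.0
```

Call:
servo_tool(increments=[{"x":0.08,"y":0,"z":0.021,"wx":0,"wy":0,"wz":0},{"x":0,"y":0,"z":0,"wx":0,"wy":0,"wz":0}])

```text
time_s: 8.55
tool_pos: [0.5172, -0.0475, 0.0087]
tcp_rot: [0.005, 0.991, -0.04, 0.13]
contact_force: [-0.1, -0.8, -0.5]
width: 1.0
grasp_force: 0.1
```

Call:
servo_tool(increments=[{"x":0.06,"y":0,"z":0.016,"wx":0,"wy":0,"wz":0},{"x":0,"y":0,"z":0,"wx":0,"wy":0,"wz":0}])

```text
time_s: 8.75
tool_pos: [0.5188, -0.0477, 0.0087]
tcp_rot: [0.005, 0.991, -0.04, 0.13]
contact_force: [-0.7, 0.0, -0.5]
width: 1.003
grasp_force: 0.1
```

Call:
servo_tool(increments=[{"x":0.06,"y":0,"z":0.016,"wx":0,"wy":0,"wz":0},{"x":0,"y":0,"z":0,"wx":0,"wy":0,"wz":0}])

```text
time_s: 8.95
tool_pos: [0.5205, -0.0478, 0.0088]
tcp_rot: [0.005, 0.991, -0.04, 0.13]
contact_force: [-0.2, 0.0, 0.3]
width: 0.996
grasp_force: 0.1
```

Call:
servo_tool(increments=[{"x":0.06,"y":0,"z":0.016,"wx":0,"wy":0,"wz":0},{"x":0,"y":0,"z":0,"wx":0,"wy":0,"wz":0}])

```text
time_s: 9.15
tool_pos: [0.522, -0.0479, 0.0088]
tcp_rot: [0.005, 0.991, -0.04, 0.13]
contact_force: [-0.4, 0.5, 0.5]
width: 1.0
grasp_force: 0.1
```

Call:
servo_tool(increments=[{"x":0.06,"y":0,"z":0.016,"wx":0,"wy":0,"wz":0},{"x":0,"y":0,"z":0,"wx":0,"wy":0,"wz":0}])

```text
time_s: 9.35
tool_pos: [0.523, -0.048, 0.0085]
tcp_rot: [0.005, 0.991, -0.04, 0.129]
contact_force: [-4.4, -1.1, 1.8]
width: 1.002
grasp_force: 1.6
```

Call:
servo_tool(increments=[{"x":0.06,"y":0,"z":0.016,"wx":0,"wy":0,"wz":0},{"x":0,"y":0,"z":0,"wx":0,"wy":0,"wz":0}])

```text
time_s: 9.55
tool_pos: [0.5232, -0.0478, 0.0079]
tcp_rot: [0.005, 0.991, -0.04, 0.128]
contact_force: [-8.1, -0.3, 6.6]
width: 0.999
grasp_force: 4.4
```

Run:
```python
from h import *
np.set_printoptions(precision=4,suppress=True)
s=bot.read_state();print(s["tool_pos"],s["contact_force"])
p=bot.read_camera("wrist");cv2.imwrite("pics/w3.png",p["pixels"])
for c in(210,300):
  for r in list(range(20,60,3))+[120,180]+list(range(222,246,3)):print(c,r,by_depth(p,(r,c)),p["pixels"][r,c])
```

```text
[ 0.5232 -0.0478  0.0079] [-8.0905 -0.327   6.6453]
210 20 [ 0.6406 -0.0342  0.0174] [150 202 230]
210 23 [ 0.639  -0.0341  0.0177] [155 208 235]
210 26 [ 0.6377 -0.0339  0.0174] [155 209 237]
210 29 [ 0.6365 -0.0338  0.0172] [155 208 236]
210 32 [ 0.6346 -0.0338  0.0179] [152 203 234]
210 35 [ 0.6334 -0.0336  0.0175] [150 201 231]
210 38 [ 0.6317 -0.0335  0.018 ] [148 199 230]
210 41 [ 0.6312 -0.0332  0.0165] [113 151 178]
210 44 [ 0.6303 -0.033   0.0155] [54 69 82]
210 47 [ 0.6288 -0.0328  0.0156] [43 51 57]
210 50 [ 0.6273 -0.0327  0.0157] [45 51 58]
210 53 [ 0.6258 -0.0326  0.0158] [41 47 55]
210 56 [ 0.6245 -0.0325  0.0156] [41 49 54]
210 59 [ 0.6231 -0.0324  0.0155] [41 46 51]
210 120 [ 0.5936 -0.0299  0.0157] [35 32 34]
210 180 [ 0.5646 -0.0276  0.016 ] [36 35 36]
210 222 [ 0.5442 -0.0258  0.0154] [39 40 40]
210 225 [ 0.5428 -0.0257  0.0156] [35 35 39]
210 228 [ 0.5414 -0.0256  0.0159] [36 39 42]
210 231 [ 0.5399 -0.0255  0.0159] [40 43 44]
210 234 [ 0.5384 -0.0253  0.0156] [41 44 49]
210 237 [ 0.5369 -0.0252  0.0155] [40 43 43]
210 240 [ 0.5329 -0.0219 -0.0007] [147 159 166]

[... 443 characters left out ...]
0765  0.0151] [46 60 72]
300 47 [ 0.6253 -0.0763  0.0155] [46 52 61]
300 50 [ 0.6237 -0.0762  0.0158] [45 51 59]
300 53 [ 0.6223 -0.0761  0.0157] [48 54 60]
300 56 [ 0.6209 -0.0759  0.0157] [41 47 53]
300 59 [ 0.6195 -0.0758  0.0156] [43 46 52]
300 120 [ 0.59   -0.0734  0.016 ] [39 36 37]
300 180 [ 0.5611 -0.0712  0.0157] [40 39 40]
300 222 [ 0.5408 -0.0695  0.0162] [35 34 37]
300 225 [ 0.5392 -0.0694  0.0155] [37 37 39]
300 228 [ 0.5378 -0.0693  0.0155] [38 38 39]
300 231 [ 0.5363 -0.0692  0.0159] [45 46 47]
300 234 [ 0.5348 -0.0691  0.0153] [42 43 47]
300 237 [ 0.5333 -0.0691  0.0149] [38 37 42]
300 240 [ 0.5289 -0.0711 -0.0003] [145 157 164]
300 243 [ 0.5273 -0.071  -0.0005] [138 150 156]
```

Contact at about 8 N. Now lift with friction under the rim: up 12 mm while keeping the press.

Call:
servo_tool(increments=[{"x":0.04,"y":0,"z":-0.114,"wx":0,"wy":0,"wz":0},{"x":0.04,"y":0,"z":-0.114,"wx":0,"wy":0,"wz":0},{"x":0.04,"y":0,"z":-0.114,"wx":0,"wy":0,"wz":0},{"x":0.04,"y":0,"z":-0.114,"wx":0,"wy":0,"wz":0}])

```text
time_s: 10.0
tool_pos: [0.5231, -0.0477, 0.0191]
tcp_rot: [0.005, 0.991, -0.04, 0.127]
contact_force: [-6.3, -1.4, -0.5]
width: 0.998
grasp_force: 3.4
```

```bash
cat > lk.py <<'E'
from h import *
np.set_printoptions(precision=4,suppress=True)
s=bot.read_state();print(s["time_s"],s["tool_pos"],s["contact_force"])
p=bot.read_camera("wrist")
for c in(210,300):
  print(c,*[(r,by_depth(p,(r,c))) for r in (30,60,90,120,150,180,210,225,235,245,255)],sep="\n")
E
python3 lk.py
```

```text
10.0 [ 0.5231 -0.0477  0.0191] [-6.2794 -1.3738 -0.5113]
210
(30, array([ 0.6427, -0.0323,  0.0173]))
(60, array([ 0.6278, -0.0308,  0.0162]))
(90, array([ 0.6116, -0.0298,  0.0178]))
(120, array([ 0.5957, -0.0288,  0.0196]))
(150, array([ 0.58  , -0.0279,  0.022 ]))
(180, array([ 0.5648, -0.0269,  0.0233]))
(210, array([ 0.55  , -0.0259,  0.0251]))
(225, array([ 0.5427, -0.0255,  0.0258]))
(235, array([ 0.5378, -0.0251,  0.0259]))
(245, array([ 0.5281, -0.0194, -0.0008]))
(255, array([ 0.5222, -0.0189, -0.0005]))
300
(30, array([ 0.6389, -0.0788,  0.0173]))
(60, array([ 0.6241, -0.0778,  0.0159]))
(90, array([ 0.6077, -0.0762,  0.0181]))
(120, array([ 0.5918, -0.0746,  0.02  ]))
(150, array([ 0.5764, -0.0732,  0.0214]))
(180, array([ 0.5612, -0.0716,  0.0236]))
(210, array([ 0.5464, -0.0701,  0.0255]))
(225, array([ 0.5391, -0.0695,  0.0255]))
(235, array([ 0.5342, -0.0691,  0.0258]))
(245, array([ 0.5239, -0.0723, -0.0002]))
(255, array([ 0.518 , -0.0718, -0.0001]))
```

The near edge is up about 10 mm and the box is pivoting evenly. Continue along the arc.

Call:
servo_tool(increments=[{"x":0.139,"y":0,"z":-0.286,"wx":0,"wy":0,"wz":0},{"x":0.154,"y":0,"z":-0.265,"wx":0,"wy":0,"wz":0},{"x":0.175,"y":0,"z":-0.251,"wx":0,"wy":0,"wz":0},{"x":0.196,"y":0,"z":-0.237,"wx":0,"wy":0,"wz":0},{"x":0.189,"y":0,"z":-0.194,"wx":0,"wy":0,"wz":0}])

```text
time_s: 10.55
tool_pos: [0.532, -0.0482, 0.0527]
tcp_rot: [0.004, 0.992, -0.04, 0.122]
contact_force: [-25.3, -1.2, 11.1]
width: 1.0
grasp_force: 13.6
```

```bash
python3 lk.py; python3 -c "
from h import *
p=bot.read_camera('side');cv2.imwrite('pics/s3.png',cv2.resize(p['pixels'][120:260,180:380],None,fx=3.8,fy=3.8,interpolation=cv2.INTER_CUBIC))"
```

```text
10.55 [ 0.532  -0.0482  0.0527] [-25.2998  -1.1806  11.1113]
210
(30, array([ 0.6712, -0.0283,  0.0172]))
(60, array([ 0.6521, -0.0267,  0.0175]))
(90, array([ 0.6331, -0.0251,  0.0175]))
(120, array([ 0.6118, -0.0249,  0.0258]))
(150, array([ 0.5921, -0.0249,  0.0351]))
(180, array([ 0.5743, -0.0251,  0.0441]))
(210, array([ 0.5585, -0.0253,  0.0526]))
(225, array([ 0.5512, -0.0253,  0.0561]))
(235, array([ 0.5462, -0.0249,  0.0563]))
(245, array([ 0.5303, -0.0131, -0.0006]))
(255, array([ 0.5232, -0.0126, -0.0004]))
300
(30, array([ 0.6663, -0.0855,  0.0176]))
(60, array([ 0.6473, -0.084 ,  0.0179]))
(90, array([ 0.6285, -0.0826,  0.0173]))
(120, array([ 0.6076, -0.0799,  0.0249]))
(150, array([ 0.588 , -0.0769,  0.0342]))
(180, array([ 0.5704, -0.074 ,  0.0443]))
(210, array([ 0.5547, -0.0715,  0.0524]))
(225, array([ 0.5475, -0.0704,  0.0559]))
(235, array([ 0.5426, -0.0699,  0.0567]))
(245, array([ 0.5252, -0.0773, -0.0003]))
(255, array([ 0.5181, -0.0767,  0.0001]))
```

View pics/s3.png

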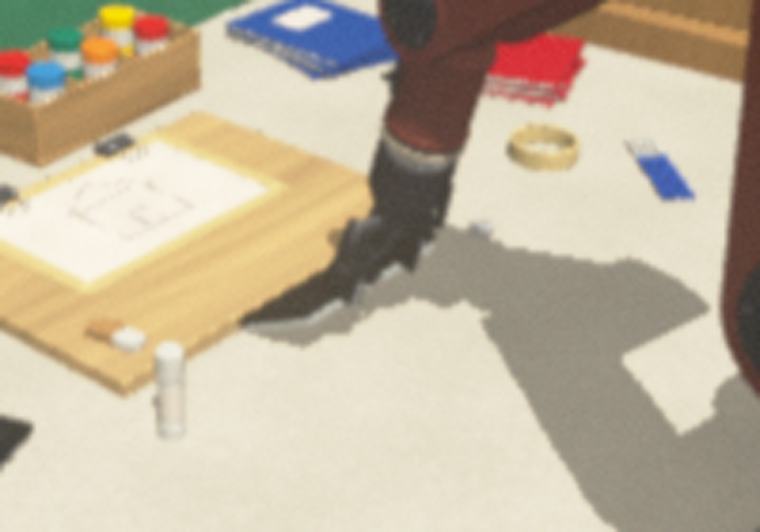

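The side view shows the box tipped about 30° against the board edge, with nothing else disturbed. Force has risen to 25 N, so I ease the forward part and follow the corrected arc.

Call:
servo_tool(increments=[{"x":0.095,"y":0,"z":-0.31,"wx":0,"wy":0,"wz":0},{"x":0.25,"y":0,"z":-0.246,"wx":0,"wy":0,"wz":0},{"x":0.3,"y":0,"z":-0.206,"wx":0,"wy":0,"wz":0}])

```text
time_s: 10.95
tool_pos: [0.5506, -0.0504, 0.0802]
tcp_rot: [0.006, 0.99, -0.041, 0.131]
contact_force: [0.5, -0.7, 0.7]
width: 1.004
grasp_force: 0.0
```

```bash
python3 lk.py
```

```text
10.95 [ 0.5506 -0.0504  0.0802] [ 0.4585 -0.6883  0.7141]
210
(30, array([ 0.7089, -0.027 ,  0.0178]))
(60, array([ 0.6868, -0.025 ,  0.0173]))
(90, array([ 0.6642, -0.0233,  0.0177]))
(120, array([ 0.6419, -0.0214,  0.0175]))
(150, array([ 0.6199, -0.0192,  0.0152]))
(180, array([ 0.5972, -0.0173,  0.0156]))
(210, array([ 0.5745, -0.0155,  0.0155]))
(225, array([ 0.5632, -0.0147,  0.0163]))
(235, array([ 0.5557, -0.014 ,  0.0162]))
(245, array([ 0.548 , -0.0133,  0.0155]))
(255, array([ 0.5405, -0.0127,  0.0159]))
300
(30, array([ 0.7038, -0.0942,  0.0171]))
(60, array([ 0.681 , -0.0923,  0.0178]))
(90, array([ 0.6587, -0.0905,  0.0176]))
(120, array([ 0.6363, -0.0886,  0.0177]))
(150, array([ 0.6143, -0.0872,  0.0154]))
(180, array([ 0.5916, -0.0853,  0.0159]))
(210, array([ 0.5689, -0.0834,  0.0158]))
(225, array([ 0.5576, -0.0825,  0.0158]))
(235, array([ 0.55  , -0.082 ,  0.0152]))
(245, array([ 0.5425, -0.0813,  0.0155]))
(255, array([ 0.5348, -0.0807,  0.0153]))
```

It slipped off the near face and dropped flat again, because the tips were touching above the lip. I'll back off, go vertical so the tips sit well below the rim, and re-approach.

Call:
servo_tool(increments=[{"x":-0.64,"y":0,"z":-0.172,"wx":0,"wy":0,"wz":0},{"x":-0.64,"y":0,"z":-0.172,"wx":0,"wy":0,"wz":0},{"x":-0.64,"y":0,"z":-0.172,"wx":0,"wy":0,"wz":0},{"x":0,"y":0,"z":0,"wx":0,"wy":-0.0835,"wz":0},{"x":0,"y":0,"z":0,"wx":0,"wy":-0.0835,"wz":0},{"x":0,"y":0,"z":0.9,"wx":0,"wy":0,"wz":0},{"x":0,"y":0,"z":0.9,"wx":0,"wy":0,"wz":0},{"x":0,"y":0,"z":0.8,"wx":0,"wy":0,"wz":0},{"x":0,"y":0,"z":0,"wx":0,"wy":0,"wz":0}])

```text
time_s: 11.9
tool_pos: [0.498, -0.0456, 0.0115]
tcp_rot: [-0.0, 0.999, -0.041, -0.003]
contact_force: [-1.0, -0.6, -0.1]
width: 1.004
grasp_force: 0.0
```

Run:
```python
from h import *
np.set_printoptions(precision=4,suppress=True)
s=bot.read_state();print(s["time_s"],s["tool_pos"],s["tcp_rot"],s["contact_force"])
p=bot.read_camera("wrist");cv2.imwrite("pics/w4.png",p["pixels"])
```

```text
11.9 [ 0.498  -0.0456  0.0115] [-0.0005  0.9992 -0.0407 -0.0028] [-1.0444 -0.601  -0.0798]
```

View pics/w4.png

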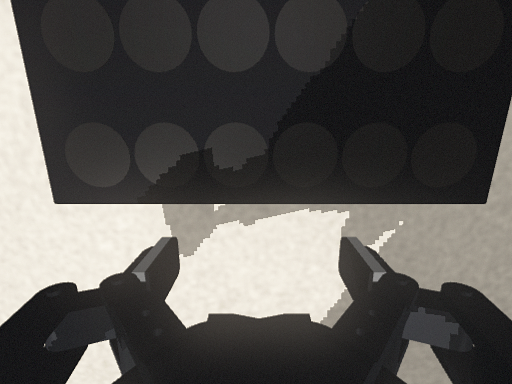

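The box is flat and square again (near edge at row 203, fingers at 238). Lower to just above the table, then advance.

Call:
servo_tool(increments=[{"x":0,"y":0,"z":0.12,"wx":0,"wy":0,"wz":0},{"x":0,"y":0,"z":0,"wx":0,"wy":0,"wz":0}])

```text
time_s: 12.15
tool_pos: [0.5005, -0.0463, 0.0118]
tcp_rot: [0.0, 0.999, -0.041, 0.0]
contact_force: [1.1, -0.5, 1.0]
width: 1.001
grasp_force: 0.0
```

Call:
servo_tool(increments=[{"x":0,"y":0,"z":0.06,"wx":0,"wy":0,"wz":0},{"x":0,"y":0,"z":0,"wx":0,"wy":0,"wz":0}])

```text
time_s: 12.35
tool_pos: [0.4999, -0.0462, 0.0098]
tcp_rot: [0.0, 0.999, -0.041, -0.0]
contact_force: [-0.5, 0.6, -0.7]
width: 0.999
grasp_force: 0.0
```

Call:
servo_tool(increments=[{"x":0,"y":0,"z":0.06,"wx":0,"wy":0,"wz":0},{"x":0,"y":0,"z":0,"wx":0,"wy":0,"wz":0}])

```text
time_s: 12.55
tool_pos: [0.4994, -0.0461, 0.0077]
tcp_rot: [-0.0, 0.999, -0.041, -0.001]
contact_force: [-0.6, 0.1, 0.6]
width: 0.999
grasp_force: 0.0
```

Call:
servo_tool(increments=[{"x":0.4,"y":0,"z":0.04,"wx":0,"wy":0,"wz":0},{"x":0.4,"y":0,"z":0,"wx":0,"wy":0,"wz":0},{"x":0.1,"y":0,"z":0,"wx":0,"wy":0,"wz":0},{"x":0,"y":0,"z":0,"wx":0,"wy":0,"wz":0}])

```text
time_s: 12.95
tool_pos: [0.5224, -0.048, 0.0065]
tcp_rot: [-0.0, 0.999, -0.041, -0.001]
contact_force: [-0.1, 0.7, 0.4]
width: 0.998
grasp_force: 0.0
```

Call:
servo_tool(increments=[{"x":0.08,"y":0,"z":0,"wx":0,"wy":0,"wz":0},{"x":0,"y":0,"z":0,"wx":0,"wy":0,"wz":0}])

```text
time_s: 13.15
tool_pos: [0.5227, -0.0479, 0.0063]
tcp_rot: [-0.0, 0.999, -0.041, -0.002]
contact_force: [-4.3, -0.4, 2.9]
width: 1.006
grasp_force: 2.3
```

Call:
servo_tool(increments=[{"x":0.08,"y":0,"z":0,"wx":0,"wy":0,"wz":0},{"x":0,"y":0,"z":0,"wx":0,"wy":0,"wz":0}])

```text
time_s: 13.35
tool_pos: [0.5227, -0.0477, 0.0059]
tcp_rot: [-0.0, 0.999, -0.041, -0.004]
contact_force: [-11.3, -0.5, 7.3]
width: 1.002
grasp_force: 5.7
```

```bash
cat > arc.py <<'E'
import numpy as np
def tcp(t,f,b=1.5): # contact point minus tool offset (mm, board-x / up)
    c=np.array([-95*np.cos(t)-8*np.sin(t),95*np.sin(t)+8*np.cos(t)*0+8*(1-np.cos(t))*0])
    return c-np.array([11*np.cos(f)-b*np.sin(f),11*np.sin(f)+b*np.cos(f)])
T=np.r_[0,.06,.12,.18,.24,.30,.36,.42,.48,.54,.6,.66,.72,.78,.84,.9,.96,1.02,1.08,1.14,1.2,1.26,1.32,1.38]
F=np.radians(np.clip((np.arange(len(T))-4)*3,0,36))
for i in range(1,len(T)):
    d=tcp(T[i],F[i])-tcp(T[i-1],F[i-1]);f=F[i-1]  # shift expressed in the pose the row starts from
    X=d@[np.cos(f),np.sin(f)];Z=d@[np.sin(f),-np.cos(f)]
    print(f"{T[i]:.2f} phi{np.degrees(F[i]):.0f} x {X/25:.3f} z {Z/25:.3f} wy {np.degrees(F[i]-F[i-1])/90:.4f}")
E
python3 arc.py
```

```text
0.06 phi0 x -0.012 z -0.228 wy 0.0000
0.12 phi0 x 0.001 z -0.227 wy 0.0000
0.18 phi0 x 0.015 z -0.225 wy 0.0000
0.24 phi0 x 0.029 z -0.223 wy 0.0000
0.30 phi3 x 0.046 z -0.197 wy 0.0333
0.36 phi6 x 0.071 z -0.190 wy 0.0333
0.42 phi9 x 0.094 z -0.180 wy 0.0333
0.48 phi12 x 0.117 z -0.167 wy 0.0333
0.54 phi15 x 0.138 z -0.152 wy 0.0333
0.60 phi18 x 0.157 z -0.135 wy 0.0333
0.66 phi21 x 0.174 z -0.116 wy 0.0333
0.72 phi24 x 0.188 z -0.094 wy 0.0333
0.78 phi27 x 0.201 z -0.072 wy 0.0333
0.84 phi30 x 0.210 z -0.048 wy 0.0333
0.90 phi33 x 0.217 z -0.023 wy 0.0333
0.96 phi36 x 0.222 z 0.002 wy 0.0333
1.02 phi36 x 0.219 z 0.005 wy 0.0000
1.08 phi36 x 0.219 z 0.019 wy 0.0000
1.14 phi36 x 0.218 z 0.033 wy 0.0000
1.20 phi36 x 0.216 z 0.047 wy 0.0000
1.26 phi36 x 0.213 z 0.061 wy 0.0000
1.32 phi36 x 0.210 z 0.075 wy 0.0000
1.38 phi36 x 0.206 z 0.088 wy 0.0000
```

Call:
servo_tool(increments=[{"x":0.0,"y":0,"z":-0.18,"wx":0,"wy":0,"wz":0},{"x":0.0,"y":0,"z":-0.22,"wx":0,"wy":0,"wz":0},{"x":0.015,"y":0,"z":-0.22,"wx":0,"wy":0,"wz":0}])

```text
time_s: 13.65
tool_pos: [0.523, -0.0477, 0.0207]
tcp_rot: [-0.0, 0.999, -0.041, -0.004]
contact_force: [-7.6, -0.3, -0.6]
width: 1.004
grasp_force: 3.6
```

```bash
python3 lk.py | sed -n 1,14p
```

```text
13.65 [ 0.523  -0.0477  0.0207] [-7.6057 -0.3349 -0.5769]
210
(30, array([ 0.6301, -0.0355,  0.0152]))
(60, array([ 0.618 , -0.0343,  0.0175]))
(90, array([ 0.6056, -0.0332,  0.0203]))
(120, array([ 0.593 , -0.0317,  0.0214]))
(150, array([ 0.5801, -0.0304,  0.0234]))
(180, array([ 0.5669, -0.0291,  0.0261]))
(210, array([ 0.5533, -0.0277,  0.0283]))
(225, array([ 0.5462, -0.0269,  0.029 ]))
(235, array([ 0.5414, -0.0264,  0.0295]))
(245, array([ 0.522 , -0.0185, -0.0006]))
(255, array([ 0.5157, -0.0178, -0.0001]))
300
```

Near edge is up about 14 mm with a light load. Continue, gradually tilting the fingers under the lip.

Call:
servo_tool(increments=[{"x":0.029,"y":0,"z":-0.223,"wx":0,"wy":0,"wz":0},{"x":0.046,"y":0,"z":-0.197,"wx":0,"wy":0.033,"wz":0},{"x":0.071,"y":0,"z":-0.19,"wx":0,"wy":0.033,"wz":0},{"x":0.094,"y":0,"z":-0.18,"wx":0,"wy":0.033,"wz":0}])

```text
time_s: 14.1
tool_pos: [0.5279, -0.0481, 0.0404]
tcp_rot: [0.003, 0.996, -0.041, 0.074]
contact_force: [-9.3, -0.2, 2.0]
width: 1.006
grasp_force: 4.8
```

```bash
python3 lk.py | sed -n 1,14p
```

```text
14.1 [ 0.5279 -0.0481  0.0404] [-9.3361 -0.1875  2.0424]
210
(30, array([ 0.6508, -0.0313,  0.0175]))
(60, array([ 0.6351, -0.0298,  0.0177]))
(90, array([ 0.6183, -0.0286,  0.0208]))
(120, array([ 0.6011, -0.0281,  0.0277]))
(150, array([ 0.585 , -0.0276,  0.0342]))
(180, array([ 0.5699, -0.0272,  0.0406]))
(210, array([ 0.5557, -0.0268,  0.0462]))
(225, array([ 0.5489, -0.0266,  0.049 ]))
(235, array([ 0.5446, -0.0265,  0.0509]))
(245, array([ 0.5245, -0.015 , -0.0008]))
(255, array([ 0.5177, -0.0144, -0.0005]))
300
```

Call:
servo_tool(increments=[{"x":0.117,"y":0,"z":-0.167,"wx":0,"wy":0.033,"wz":0},{"x":0.138,"y":0,"z":-0.152,"wx":0,"wy":0.033,"wz":0},{"x":0.157,"y":0,"z":-0.135,"wx":0,"wy":0.033,"wz":0},{"x":0.174,"y":0,"z":-0.116,"wx":0,"wy":0.033,"wz":0}])

```text
time_s: 14.55
tool_pos: [0.5378, -0.0486, 0.0569]
tcp_rot: [0.006, 0.984, -0.04, 0.175]
contact_force: [-21.8, -0.8, 11.2]
width: 0.999
grasp_force: 12.1
```

```bash
python3 lk.py | sed -n 1,14p
```

```text
14.55 [ 0.5378 -0.0486  0.0569] [-21.7944  -0.7629  11.1524]
210
(30, array([ 0.6942, -0.0264,  0.0173]))
(60, array([ 0.6715, -0.025 ,  0.0177]))
(90, array([ 0.6498, -0.0235,  0.0173]))
(120, array([ 0.6279, -0.0223,  0.0183]))
(150, array([ 0.6018, -0.024 ,  0.0367]))
(180, array([ 0.581 , -0.0253,  0.0516]))
(210, array([ 0.564 , -0.0263,  0.0628]))
(225, array([ 0.5565, -0.0269,  0.0686]))
(235, array([ 0.5517, -0.0262,  0.0668]))
(245, array([ 0.5415, -0.0132, -0.0006]))
(255, array([ 0.5342, -0.0127, -0.001 ]))
300
```

Angle about 35°, but the force is building along the box plane. Ease it by shifting straight up 3 mm.

Call:
servo_tool(increments=[{"x":0.043,"y":0,"z":-0.112,"wx":0,"wy":0,"wz":0},{"x":0,"y":0,"z":0,"wx":0,"wy":0,"wz":0}])

```text
time_s: 14.8
tool_pos: [0.5423, -0.0496, 0.0628]
tcp_rot: [0.007, 0.983, -0.04, 0.18]
contact_force: [-1.0, 0.4, 0.6]
width: 0.996
grasp_force: 0.5
```

```bash
python3 lk.py | sed -n 1,14p; python3 -c "
from h import *
p=bot.read_camera('wrist');im=p['pixels'].copy();cv2.imwrite('pics/w5.png',cv2.convertScaleAbs(cv2.resize(im[130:330,90:430],None,fx=2.2,fy=2.2,interpolation=cv2.INTER_CUBIC),alpha=2.2))"
```

```text
14.8 [ 0.5423 -0.0496  0.0628] [-0.9814  0.3962  0.5716]
210
(30, array([ 0.7044, -0.0268,  0.0177]))
(60, array([ 0.6813, -0.0252,  0.0173]))
(90, array([ 0.6581, -0.0238,  0.0176]))
(120, array([ 0.6358, -0.0223,  0.0173]))
(150, array([ 0.6108, -0.0226,  0.0281]))
(180, array([ 0.5871, -0.0248,  0.0486]))
(210, array([ 0.5687, -0.0266,  0.065 ]))
(225, array([ 0.561 , -0.0273,  0.0715]))
(235, array([ 0.556 , -0.0261,  0.0668]))
(245, array([ 0.5461, -0.0132, -0.0011]))
(255, array([ 0.5389, -0.0129,  0.0003]))
300
```

View pics/w5.png

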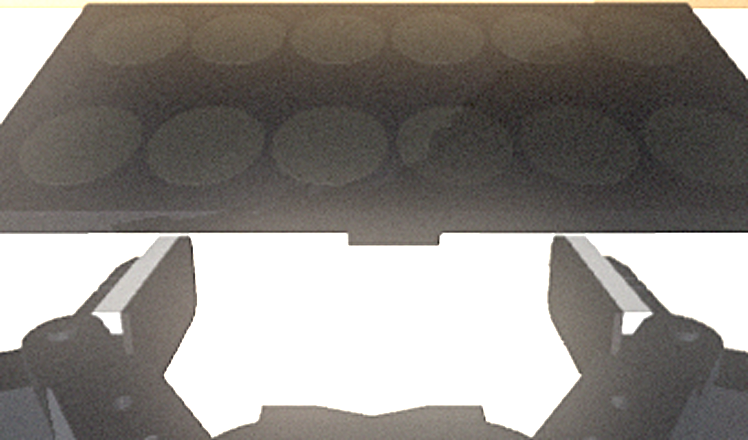

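The picture shows the box tilted about 41° with its near edge resting just ahead of both fingertips, and the force is back to about 1 N. Continue the arc in pairs of rows.

Call:
servo_tool(increments=[{"x":0.268,"y":0,"z":-0.141,"wx":0,"wy":0,"wz":0},{"x":0.344,"y":0,"z":-0.138,"wx":0,"wy":0,"wz":0}])

```text
time_s: 15.1
tool_pos: [0.5548, -0.0506, 0.0748]
tcp_rot: [0.007, 0.983, -0.04, 0.18]
contact_force: [0.3, 0.0, 0.2]
width: 1.001
grasp_force: 0.1
```

```bash
python3 lk.py | sed -n 1,14p
```

```text
15.1 [ 0.5548 -0.0506  0.0748] [0.2949 0.0462 0.2028]
210
(30, array([ 0.7266, -0.0261,  0.0173]))
(60, array([ 0.7015, -0.0245,  0.0174]))
(90, array([ 0.6769, -0.023 ,  0.0177]))
(120, array([ 0.6532, -0.0214,  0.0175]))
(150, array([ 0.6323, -0.0185,  0.0086]))
(180, array([ 0.6023, -0.0232,  0.0451]))
(210, array([ 0.5815, -0.0269,  0.0732]))
(225, array([ 0.5735, -0.0279,  0.0816]))
(235, array([ 0.5683, -0.026 ,  0.0729]))
(245, array([ 0.5578, -0.0121, -0.0001]))
(255, array([ 0.55  , -0.0116, -0.0002]))
300
```

Call:
servo_tool(increments=[{"x":0.348,"y":0,"z":-0.102,"wx":0,"wy":0,"wz":0},{"x":0.364,"y":0,"z":-0.066,"wx":0,"wy":0,"wz":0},{"x":0.364,"y":0,"z":-0.023,"wx":0,"wy":0,"wz":0}])

```text
time_s: 15.45
tool_pos: [0.5789, -0.0526, 0.0893]
tcp_rot: [0.007, 0.983, -0.04, 0.18]
contact_force: [-0.6, 0.3, -0.2]
width: 1.001
grasp_force: 0.1
```

```bash
python3 lk.py | sed -n 1,14p
```

```text
15.45 [ 0.5789 -0.0526  0.0893] [-0.5658  0.3129 -0.161 ]
210
(30, array([ 0.762 , -0.0262,  0.0172]))
(60, array([ 0.7347, -0.0246,  0.0179]))
(90, array([ 0.7089, -0.0228,  0.0171]))
(120, array([ 0.6831, -0.0212,  0.0175]))
(150, array([ 0.6579, -0.0196,  0.0178]))
(180, array([ 0.6334, -0.0181,  0.0179]))
(210, array([ 0.6064, -0.026 ,  0.0713]))
(225, array([ 0.5975, -0.0291,  0.0914]))
(235, array([ 0.5924, -0.0283,  0.0889]))
(245, array([ 0.5868, -0.0269,  0.0832]))
(255, array([ 0.5725, -0.0108, -0.0004]))
300
```

Call:
servo_tool(increments=[{"x":0.29,"y":0,"z":0.14,"wx":0,"wy":0,"wz":0},{"x":0.29,"y":0,"z":0.13,"wx":0,"wy":0,"wz":0},{"x":0.299,"y":0,"z":0.115,"wx":0,"wy":0,"wz":0}])

```text
time_s: 15.8
tool_pos: [0.6092, -0.0555, 0.0954]
tcp_rot: [0.008, 0.981, -0.04, 0.188]
contact_force: [-1.3, 3.5, 26.0]
width: 0.995
grasp_force: 12.2
```

```bash
python3 lk.py | sed -n 1,14p;python3 -c "
from h import *
p=bot.read_camera('side');cv2.imwrite('pics/s4.png',cv2.resize(p['pixels'][120:260,180:380],None,fx=3.8,fy=3.8,interpolation=cv2.INTER_CUBIC))"
```

```text
15.8 [ 0.6092 -0.0555  0.0954] [-1.3166  3.5053 26.04  ]
210
(30, array([ 0.7999, -0.0283,  0.0181]))
(60, array([ 0.7712, -0.0267,  0.0188]))
(90, array([ 0.7447, -0.0248,  0.0173]))
(120, array([ 0.7177, -0.0232,  0.0178]))
(150, array([ 0.6918, -0.0215,  0.0171]))
(180, array([ 0.6662, -0.02  ,  0.0176]))
(210, array([ 0.6415, -0.0184,  0.0175]))
(225, array([ 0.6283, -0.0278,  0.0742]))
(235, array([ 0.6227, -0.031 ,  0.094 ]))
(245, array([ 0.6173, -0.0299,  0.0899]))
(255, array([ 0.6121, -0.0297,  0.0903]))
300
```

View pics/s4.png

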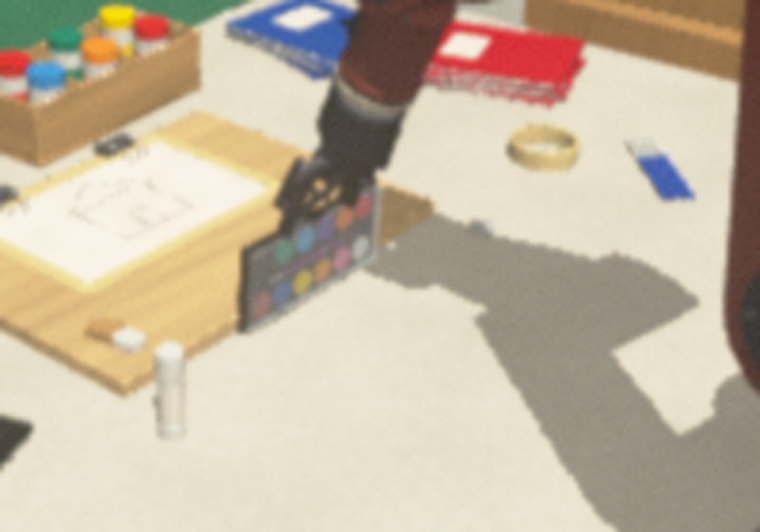

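The box stands about 75° with the colour pans facing the robot, but the tips now press on its top edge (26 N). I'll drag the top edge forward by friction, easing upward slightly.

Call:
servo_tool(increments=[{"x":0.165,"y":0,"z":0.02,"wx":0,"wy":0,"wz":0},{"x":0.165,"y":0,"z":0.025,"wx":0,"wy":0,"wz":0}])

```text
time_s: 16.1
tool_pos: [0.6158, -0.056, 0.0959]
tcp_rot: [0.008, 0.982, -0.04, 0.186]
contact_force: [-4.0, 2.1, 20.2]
width: 1.0
grasp_force: 10.2
```

```bash
cat > lk2.py <<'E'
from h import *
np.set_printoptions(precision=4,suppress=True)
s=bot.read_state();print(s["time_s"],s["tool_pos"],s["tcp_rot"],s["contact_force"])
p=bot.read_camera("wrist")
for c in(230,):
  print(c,*[(r,by_depth(p,(r,c))) for r in range(195,285,6)],sep="\n")
E
python3 lk2.py
```

```text
16.1 [ 0.6158 -0.056   0.0959] [ 0.0083  0.9817 -0.0401  0.1862] [-3.9547  2.0598 20.2028]
230
(195, array([ 0.6587, -0.036 ,  0.0176]))
(201, array([ 0.6537, -0.0357,  0.0178]))
(207, array([ 0.6488, -0.0354,  0.0181]))
(213, array([ 0.644 , -0.035 ,  0.0175]))
(219, array([ 0.6391, -0.0347,  0.0179]))
(225, array([ 0.6342, -0.0343,  0.0176]))
(231, array([ 0.6305, -0.0421,  0.0944]))
(237, array([ 0.6274, -0.0419,  0.0948]))
(243, array([ 0.624 , -0.0413,  0.0911]))
(249, array([ 0.6208, -0.0411,  0.0907]))
(255, array([ 0.6177, -0.0409,  0.0911]))
(261, array([ 0.6034, -0.0303, -0.0002]))
(267, array([ 0.5983, -0.0299, -0.0002]))
(273, array([ 0.5932, -0.0295, -0.0006]))
(279, array([ 0.5883, -0.0292, -0.0002]))
```

It's now vertical: the rim top is at x ≈ 0.627–0.631, right over the board edge. Drag the top on over.

Call:
servo_tool(increments=[{"x":0.22,"y":0,"z":0.09,"wx":0,"wy":0,"wz":0},{"x":0.22,"y":0,"z":0.1,"wx":0,"wy":0,"wz":0}])

```text
time_s: 16.35
tool_pos: [0.6283, -0.0571, 0.096]
tcp_rot: [0.008, 0.982, -0.04, 0.187]
contact_force: [-1.9, 1.2, 21.7]
width: 0.998
grasp_force: 10.6
```

```bash
python3 lk2.py
```

```text
16.35 [ 0.6283 -0.0571  0.096 ] [ 0.0084  0.9815 -0.0401  0.1869] [-1.8993  1.2316 21.7237]
230
(195, array([ 0.6714, -0.0372,  0.0176]))
(201, array([ 0.6664, -0.0368,  0.0176]))
(207, array([ 0.6615, -0.0365,  0.0179]))
(213, array([ 0.6566, -0.0361,  0.017 ]))
(219, array([ 0.6517, -0.0358,  0.0173]))
(225, array([ 0.6468, -0.0355,  0.0179]))
(231, array([ 0.643 , -0.0431,  0.0932]))
(237, array([ 0.6398, -0.043 ,  0.094 ]))
(243, array([ 0.6365, -0.0424,  0.091 ]))
(249, array([ 0.6334, -0.0423,  0.0915]))
(255, array([ 0.6303, -0.0421,  0.0916]))
(261, array([ 0.6243, -0.0391,  0.0677]))
(267, array([ 0.611 , -0.0311,  0.0001]))
(273, array([ 0.6058, -0.0306, -0.0009]))
(279, array([ 0.6007, -0.0303, -0.0009]))
```

Call:
servo_tool(increments=[{"x":0.23,"y":0,"z":0.12,"wx":0,"wy":0,"wz":0},{"x":0.23,"y":0,"z":0.13,"wx":0,"wy":0,"wz":0}])

```text
time_s: 16.6
tool_pos: [0.6415, -0.0584, 0.0941]
tcp_rot: [0.009, 0.981, -0.04, 0.187]
contact_force: [2.7, 0.2, 16.2]
width: 0.999
grasp_force: 7.0
```

```bash
python3 lk2.py
```

```text
16.6 [ 0.6415 -0.0584  0.0941] [ 0.0086  0.9815 -0.0402  0.1872] [ 2.6692  0.1661 16.165 ]
230
(195, array([ 0.6844, -0.0386,  0.0179]))
(201, array([ 0.6795, -0.0383,  0.0176]))
(207, array([ 0.6746, -0.0379,  0.0175]))
(213, array([ 0.6697, -0.0376,  0.0178]))
(219, array([ 0.6649, -0.0373,  0.0179]))
(225, array([ 0.6601, -0.0369,  0.0177]))
(231, array([ 0.6561, -0.044 ,  0.0882]))
(237, array([ 0.653 , -0.0439,  0.0895]))
(243, array([ 0.6497, -0.0435,  0.0875]))
(249, array([ 0.6465, -0.0433,  0.088 ]))
(255, array([ 0.6435, -0.0433,  0.0896]))
(261, array([ 0.6396, -0.0423,  0.0834]))
(267, array([ 0.6345, -0.0406,  0.0705]))
(273, array([ 0.6285, -0.0386,  0.0548]))
(279, array([ 0.6213, -0.0362,  0.0368]))
```

Call:
servo_tool(increments=[{"x":0.33,"y":0,"z":0.22,"wx":0,"wy":0,"wz":0},{"x":0.33,"y":0,"z":0.22,"wx":0,"wy":0,"wz":0},{"x":0.33,"y":0,"z":0.2,"wx":0,"wy":0,"wz":0}])

```text
time_s: 16.95
tool_pos: [0.6634, -0.0594, 0.0799]
tcp_rot: [0.007, 0.983, -0.04, 0.179]
contact_force: [0.5, 0.3, -0.4]
width: 1.004
grasp_force: 0.0
```

```bash
python3 lk2.py
```

```text
16.95 [ 0.6634 -0.0594  0.0799] [ 0.0072  0.983  -0.0401  0.179 ] [ 0.4862  0.2693 -0.3762]
230
(195, array([ 0.7035, -0.0408,  0.0176]))
(201, array([ 0.699 , -0.0405,  0.0176]))
(207, array([ 0.6944, -0.0402,  0.0176]))
(213, array([ 0.6896, -0.0407,  0.0259]))
(219, array([ 0.6851, -0.0412,  0.0335]))
(225, array([ 0.681 , -0.0409,  0.0336]))
(231, array([ 0.6769, -0.0407,  0.0338]))
(237, array([ 0.6727, -0.0403,  0.0335]))
(243, array([ 0.6687, -0.0401,  0.0337]))
(249, array([ 0.6646, -0.0398,  0.0337]))
(255, array([ 0.6605, -0.0395,  0.0338]))
(261, array([ 0.6565, -0.0392,  0.0336]))
(267, array([ 0.6525, -0.0389,  0.0337]))
(273, array([ 0.6485, -0.0386,  0.0336]))
(279, array([ 0.6444, -0.0383,  0.0333]))
```

The box has rolled over and lies flat on the board (top at 33.6 mm, expected 34), overhanging the near edge by about 35 mm. Back off, go vertical, and drop behind it.

Call:
servo_tool(increments=[{"x":-0.93,"y":0,"z":-0.36,"wx":0,"wy":0,"wz":0},{"x":-0.93,"y":0,"z":-0.36,"wx":0,"wy":0,"wz":0},{"x":-0.93,"y":0,"z":-0.36,"wx":0,"wy":0,"wz":0},{"x":-0.93,"y":0,"z":-0.36,"wx":0,"wy":0,"wz":0},{"x":0,"y":0,"z":0,"wx":0,"wy":-0.0763,"wz":0},{"x":0,"y":0,"z":0,"wx":0,"wy":-0.0763,"wz":0},{"x":0,"y":0,"z":0,"wx":0,"wy":-0.0763,"wz":0},{"x":0,"y":0,"z":0,"wx":0,"wy":0,"wz":0}])

```text
time_s: 17.8
tool_pos: [0.5655, -0.0517, 0.0807]
tcp_rot: [0.0, 0.999, -0.041, -0.0]
contact_force: [0.8, 0.3, 0.3]
width: 0.998
grasp_force: 0.0
```

Run:
```python
from h import *
np.set_printoptions(precision=4,suppress=True)
s=bot.read_state();print(s["time_s"],s["tool_pos"],s["tcp_rot"],s["contact_force"])
p=bot.read_camera("wrist");cv2.imwrite("pics/w6.png",p["pixels"])
for c in(130,260,380):
  for r in range(20,240,10):print(c,r,by_depth(p,(r,c)))
```

```text
17.8 [ 0.5655 -0.0517  0.0807] [ 0.      0.9992 -0.0407 -0.0001] [0.7614 0.2909 0.3114]
130 20 [0.7003 0.0172 0.0172]
130 30 [0.6896 0.0119 0.0332]
130 40 [0.6845 0.0129 0.0335]
130 50 [0.6792 0.0136 0.0343]
130 60 [0.6741 0.015  0.0337]
130 70 [0.6687 0.016  0.0339]
130 80 [0.6633 0.0171 0.0339]
130 90 [0.6579 0.0184 0.0335]
130 100 [0.6522 0.0195 0.0338]
130 110 [0.6466 0.0209 0.0333]
130 120 [0.6407 0.022  0.0336]
130 130 [0.6348 0.023  0.0341]
130 140 [0.6287 0.0245 0.0336]
130 150 [0.6226 0.0258 0.0338]
130 160 [0.6162 0.0274 0.0331]
130 170 [0.6098 0.0287 0.0332]
130 180 [0.5976 0.0468 0.0001]
130 190 [ 0.5895  0.0489 -0.0006]
130 200 [ 0.5814  0.0504 -0.0003]
130 210 [ 0.5729  0.0526 -0.001 ]
130 220 [ 0.5645  0.0541 -0.0005]
130 230 [ 0.556   0.0556 -0.    ]
260 20 [ 0.6938 -0.0631  0.0172]
260 30 [ 0.6835 -0.0622  0.0334]
260 40 [ 0.6782 -0.0618  0.0341]
260 50 [ 0.6733 -0.0614  0.0333]
260 60 [ 0.668  -0.0609  0.0333]
260 70 [ 0.6625 -0.0605  0.034 ]
260 80 [ 0.6571 -0.0601  0.0335]
260 90 [ 0.6516 -0.0596  0.0333]
260 100 [ 0.6459 -0.0592  0.0333]
260 110 [ 0.6401 -0.0587 
[... 456 characters left out ...]
 [ 0.6778 -0.1303  0.0339]
380 40 [ 0.6728 -0.1308  0.0332]
380 50 [ 0.6676 -0.1311  0.0331]
380 60 [ 0.6622 -0.131   0.0337]
380 70 [ 0.6568 -0.1313  0.0334]
380 80 [ 0.6513 -0.1316  0.0332]
380 90 [ 0.6457 -0.132   0.0329]
380 100 [ 0.6399 -0.1317  0.034 ]
380 110 [ 0.6341 -0.1322  0.0334]
380 120 [ 0.6281 -0.1321  0.0341]
380 130 [ 0.6221 -0.1327  0.0334]
380 140 [ 0.6159 -0.1328  0.0336]
380 150 [ 0.6096 -0.1329  0.0339]
380 160 [ 0.6032 -0.1332  0.0338]
380 170 [ 0.5966 -0.1336  0.0333]
380 180 [ 0.5817 -0.1486  0.0002]
380 190 [ 0.5735 -0.149  -0.    ]
380 200 [ 0.5651 -0.1495 -0.0004]
380 210 [ 0.5565 -0.1498 -0.0005]
380 220 [ 0.5478 -0.1502 -0.0006]
380 230 [ 0.5392 -0.1502  0.0001]
```

View pics/w6.png

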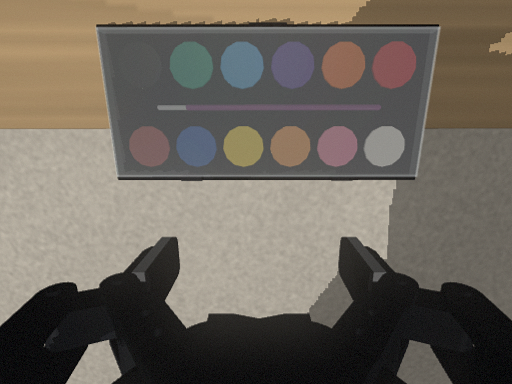

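The picture shows the box pans up, square to the edge, with its near rim at row 178 and the board edge at row 128. Lower to rim height (tips about 21 mm) and push on about 54 mm.

Call:
servo_tool(increments=[{"x":0,"y":0,"z":0.9,"wx":0,"wy":0,"wz":0},{"x":0,"y":0,"z":0.9,"wx":0,"wy":0,"wz":0},{"x":0,"y":0,"z":0.36,"wx":0,"wy":0,"wz":0},{"x":0.6,"y":0,"z":0,"wx":0,"wy":0,"wz":0},{"x":0.16,"y":0,"z":0,"wx":0,"wy":0,"wz":0},{"x":0.2,"y":0,"z":0,"wx":0,"wy":0,"wz":0},{"x":0.2,"y":0,"z":0,"wx":0,"wy":0,"wz":0}])

```text
time_s: 18.55
tool_pos: [0.5929, -0.0537, 0.0278]
tcp_rot: [0.0, 0.999, -0.041, 0.001]
contact_force: [-1.8, -0.2, 0.1]
width: 1.0
grasp_force: 0.3
```

Call:
servo_tool(increments=[{"x":0.2,"y":0,"z":0,"wx":0,"wy":0,"wz":0},{"x":0.2,"y":0,"z":0,"wx":0,"wy":0,"wz":0},{"x":0.2,"y":0,"z":0,"wx":0,"wy":0,"wz":0},{"x":0.2,"y":0,"z":0,"wx":0,"wy":0,"wz":0},{"x":0.2,"y":0,"z":0,"wx":0,"wy":0,"wz":0},{"x":0.2,"y":0,"z":0,"wx":0,"wy":0,"wz":0}])

```text
time_s: 19.15
tool_pos: [0.6232, -0.0562, 0.0275]
tcp_rot: [0.0, 0.999, -0.041, 0.001]
contact_force: [-2.4, 0.1, 3.0]
width: 1.0
grasp_force: 1.8
```

Call:
servo_tool(increments=[{"x":0.2,"y":0,"z":0,"wx":0,"wy":0,"wz":0},{"x":0.16,"y":0,"z":0,"wx":0,"wy":0,"wz":0},{"x":0,"y":0,"z":0,"wx":0,"wy":0,"wz":0}])

```text
time_s: 19.45
tool_pos: [0.6326, -0.057, 0.0276]
tcp_rot: [0.0, 0.999, -0.041, 0.001]
contact_force: [0.1, 0.2, 0.3]
width: 0.997
grasp_force: 0.2
```

Call:
servo_tool(increments=[{"x":0.16,"y":0,"z":0,"wx":0,"wy":0,"wz":0},{"x":0.16,"y":0,"z":0,"wx":0,"wy":0,"wz":0},{"x":0,"y":0,"z":0,"wx":0,"wy":0,"wz":0},{"x":-0.6,"y":0,"z":0,"wx":0,"wy":0,"wz":0},{"x":-0.8,"y":0,"z":-0.5,"wx":0,"wy":0,"wz":0},{"x":-0.9,"y":0,"z":-0.9,"wx":0,"wy":0,"wz":0},{"x":-0.6,"y":0,"z":-0.9,"wx":0,"wy":0,"wz":0},{"x":0,"y":0,"z":0,"wx":0,"wy":0,"wz":0}])

```text
time_s: 20.25
tool_pos: [0.5682, -0.0518, 0.0877]
tcp_rot: [0.0, 0.999, -0.041, 0.003]
contact_force: [1.6, -0.4, -0.2]
width: 1.0
grasp_force: 0.0
```

Run:
```python
from h import *
np.set_printoptions(precision=4,suppress=True)
s=bot.read_state();print(s["time_s"],s["tool_pos"],s["contact_force"])
bx=np.array([.9966,-.082])
p=bot.read_camera("wrist");g=p["pixels"].copy()
for c in(130,260,380):
  for r in range(0,180,4):
    X=by_depth(p,(r,c))
    if X is not None:print(c,r,np.round(X,4),"u=%.4f"%(X[:2]@bx),g[r,c])
```

```text
20.25 [ 0.5682 -0.0518  0.0877] [ 1.5594 -0.3611 -0.1555]
130 0 [0.7106 0.0116 0.0333] u=0.7072 [75 75 73]
130 4 [0.7086 0.0121 0.0332] u=0.7052 [73 73 71]
130 8 [0.7065 0.0124 0.0335] u=0.7031 [76 77 75]
130 12 [0.7046 0.0129 0.0331] u=0.7011 [77 77 74]
130 16 [0.7022 0.013  0.034 ] u=0.6988 [78 79 78]
130 20 [0.7003 0.0135 0.0338] u=0.6968 [76 76 75]
130 24 [0.6984 0.0142 0.0332] u=0.6949 [75 76 75]
130 28 [0.6962 0.0144 0.0337] u=0.6926 [74 73 74]
130 32 [0.694  0.0148 0.0338] u=0.6905 [74 75 74]
130 36 [0.692  0.0154 0.0334] u=0.6884 [78 75 76]
130 40 [0.6899 0.0158 0.0336] u=0.6862 [77 79 79]
130 44 [0.6878 0.0163 0.0334] u=0.6841 [ 88  89 112]
130 48 [0.6856 0.0166 0.0337] u=0.6819 [ 84  85 109]
130 52 [0.6834 0.0171 0.0335] u=0.6797 [ 86  86 110]
130 56 [0.6813 0.0177 0.0333] u=0.6776 [ 86  88 110]
130 60 [0.6789 0.0178 0.034 ] u=0.6752 [ 89  90 112]
130 64 [0.6769 0.0185 0.0335] u=0.6730 [ 89  91 113]
130 68 [0.6747 0.0191 0.0332] u=0.6708 [ 87  90 112]
130 72 [0.6723 0.0193 0.0339] u=0.6684 [ 87  90 113]
130 76 [0.67   0.0197 0.034 ] u=0.6661 [80 79 80]
130 80 [0.6679 0.0206
[... 5568 characters left out ...]
u=0.6348 [63 84 99]
380 132 [ 0.6224 -0.1434  0.0169] u=0.6320 [61 78 88]
380 136 [ 0.6183 -0.1509 -0.0001] u=0.6285 [ 91  99 105]
380 140 [ 0.6151 -0.1514 -0.0009] u=0.6254 [ 93 102 107]
380 144 [ 0.612  -0.1514 -0.0007] u=0.6224 [ 92 100 105]
380 148 [ 0.6089 -0.1514 -0.0003] u=0.6193 [ 91  99 105]
380 152 [ 0.6058 -0.1515 -0.0004] u=0.6161 [ 89  96 101]
380 156 [ 0.6026 -0.1518 -0.0007] u=0.6129 [ 92  99 106]
380 160 [ 0.5994 -0.1518 -0.0005] u=0.6098 [ 89  96 100]
380 164 [ 0.5962 -0.1519 -0.0006] u=0.6066 [146 158 165]
380 168 [ 0.5929 -0.1521 -0.0008] u=0.6033 [146 160 169]
380 172 [ 0.5895 -0.1524 -0.0011] u=0.6000 [156 169 176]
380 176 [ 0.5862 -0.1524 -0.0009] u=0.5967 [150 163 169]
```

The near rim is 23 mm inside the board edge along its whole length. That puts the far rim at about 118 mm of the 136 mm strip. The box is flat at 34 mm and the robot is clear, so I'll hand in.

```bash
python3 -c "
from bench import bot
print(bot.job_done())"
```

```text
the job is handed in; nothing more can be done
None
```

The job is handed in at about 20 s: the paint box lies pans up, flat and square on the bare wood, about 23 mm in from the board's near edge and 18 mm short of the taped sheet by my last measurement. I saw nothing else disturbed in the side views taken on the way, and the judge's verdict was not shown.

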